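Fold back the door of the vice bay

TASK

The bench has two open-topped plywood bays side by side, each closed by a small bifold door. Open the one whose bay holds the bench vice: push its fold hinge into the bay, by the steel pin that stands up from the fold, until both leaves are folded fully back against the jamb side. Leave the door of the jar bay as it is.

Things in the scene. Friction and masses are not known exactly. Their poses are not given: they have to be found in the camera images.
- vice_door (a joint): Opening angle (rad) of the bifold door of the bay with the bench vice: 0 = shut, leaves in line across the front; 1.48 = stop, leaves folded together, pointing straight back along the bay's left side. Starts ajar at 0.03 to 0.4, stays where left; 1 to 3 N at the fold moves it. The jamb leaf turns by this angle; the leading leaf is linked, its free end runs along the front track to the jamb.
- vice_pivot (a point): Fixed jamb hinge of the vice bay's door, at the left end of its front seen from the robot, 180 mm above the bench. Axes: x straight back into the bay, y to the left along the front, z up. Two plywood leaves, each 110 mm hinge to hinge, 9 mm thick, tops level with the bay walls at 180 mm; only the pins stand higher. At door angle a the fold is at x = 110 sin a, y = -110 cos a mm from here.
- vice_fold (a point): Top centre of the steel pin on the fold hinge of the vice bay's door: upright, round, 14 mm in diameter, standing 45 mm above the leaves (180 to 225 mm above the bench). The frame turns with the jamb leaf: x is the direction the fold travels as the door opens, y points along the jamb leaf to the jamb. The vice and can at the bay's back are lower than 140 mm and out of the fold's way.
- jars_fold (a point): The same pin on the fold hinge of the neighbouring bay's door, top 225 mm above the bench. That bay, 272 mm wide and 300 mm deep like the vice's, holds three glass jars; its door is mirrored (jamb at the right end of its front), also a little ajar, and must not be moved.

How it is judged (in metres and radians):
At the end, for the whole second after the job is handed in: The vice bay's door is folded back to within about 13 degrees of its stop (door angle above 1.25 rad) and at rest, and the fold of the jar bay's door is within 15 mm of where it started (value of joint vice_door above 1.25 rad and velocity of joint vice_door between -0.05 and 0.05 rad/s and distance of jars_fold from where it was at the start of the episode below 0.015 m); the robot touches nothing.
It fails at once if the jar bay's door is moved by more than 15 mm at its fold (distance of jars_fold from where it was at the start of the episode above 0.015 m).
It also fails if it takes over 29 s, if anything falls off the work surface, if the arm or the gripper's body presses on something with over 40 N, if the wrist force passes 120 N, or if a joint passes its speed limit or range.

ROBOT

A 7-joint arm with a two-finger parallel gripper is mounted at the origin on the work surface. World frame = base frame: x ahead of the robot, y to its left, z up, the work surface at z = 0. Lengths are in m, angles in degrees, forces in N, time in s.
With the tool pointing down it reaches from about 0.425 to 0.95 m from the base axis. Payload 4.7 kg.
Tool frame: the origin (TCP) lies at the very end of the fingers, on their centre line; the grasp point (between the pads) lies 19 mm behind it (hold_point_z is the distance from the TCP to the grasp point, in m); x points along the fingers, y is the direction in which the jaws open and shut, and the axes are right-handed (so a half turn about x gives the same grasp; the last joint's range is limited). The gripper opens to 85 mm and grips with 20 to 120 N. Pads are 22 mm wide; open, the fingers measure 114 mm over their backs; the gripper's body (76 mm by 85 mm) begins 54 mm behind the grasp point. The pads swing forward as they close: fully open they stand 13 mm farther back than shut.
Start: joints at [69.219, 26.849, -2.785, 87.806, 1.381, 65.374, -4.715], TCP at [0.221, -0.638, 0.199] pointing down, gripper open.
Joint ranges: [-148.3, 148.3], [-19.14, 114.17], [-79.39, 73.82], [5.75, 140.21], [-59.74, 239.74], [12.07, 113.84], [-152.46, 152.46]. Speed limits (degrees/s): [147.25, 147.25, 180, 180, 180, 180, 180].

INTERFACE

Orientations are given as [roll, pitch, yaw] about the fixed x, y, z axes, in that order (R = Rz(yaw) Ry(pitch) Rx(roll)).
In Python, from station import get_state, camera, camera_model, hand_in, hold_point_z gives the robot as it stands.
- The arm moves only by the tool carry_out, never from a script. Its argument "series" is a list of rows, each a list of 4 numbers: the shift along the world's x, y, z in mm, then the turn about the world's z in rad. A call has exactly 5 rows; each row is the pose to reach, as a shift and turn from the pose measured when the call began; what a row does not reach only later rows make up. A row lasts 1/10 s, in which the tool goes at most 50 mm and 8.59 degrees, less where a joint would pass 70% of its speed; a pose out of reach is approached as far as the arm can. A call with a gripper value outside its range is refused whole. "claw" is the opening, from 0 (shut) to 1 (fully open), set as the call begins (left out, the last holds). The fingers move at their own pace and stop on an object; "newtons" is the grip in N (left out, the last holds). Time passes only in rows, so rows that repeat a pose let the fingers close, or fill a call up. It gives the time, the measured TCP pose, the force and the opening at its end, in the units of the state.
- get_state(): the state, without advancing time (a new reading comes with each control period).
- camera(name): name is "side" or "top"; returns (picture, depth): 400x640x3 uint8, red, green, blue; 400x640 float32, m along the optical axis (not along the pixel's ray), 0 where there is no reading.
- camera_model(name): a dict with "camera_matrix" (3x3 intrinsics, pixels), "position" and "orientation" of the camera in the world. Camera axes: x right, y up, looking along -z (the intrinsics and any distortion apply to the point x, -y, -z); pixel columns grow to the right and rows downward; lengths in m; the calibration is good to about 2 mm. A picture is of the moment at which its call begins. camera_model takes no time and is no camera call.
- hand_in(): hands the job in, once; it reports no verdict.
The state is a dict: "t": time; "q": joint angles; "qvel": joint speeds; "tau": joint torques, N m; "eef_pos": TCP position; "eef_rot": TCP orientation; "contact_force": force on the tool from outside, world axes, zero at the start; "torque": the same for the moment, N m; "opening": opening from 0.0 (shut) to 1.0 (fully open).
Only numpy, scipy, OpenCV 4.12 (cv2) and the standard library are available. Lean on these libraries where they do the work, as an engineer would, in place of code of your own. Each camera call takes 0.05 s, during which the arm holds its last target. There are 200 camera calls.

## Working session

There is one attempt and no reset: what is moved stays moved. The work goes in short steps, Python scripts to look and compute and a tool call to move; the robot and the scene stay as the last step left them, time stands still between calls to the robot, and variables do not carry over. Pictures are saved under pics/ and viewed, about 8 in all and at most 12, crops included, and the job is handed in when it is done.

Besides the shell and the picture viewer there is one more tool, called after "Request:" by a JSON object that holds its "op" and its "data", one argument or row to a line. carry_out: Moves the arm, as the interface text tells. Its arguments: {"type":"object","properties":{"series":{"type":"array"},"claw":{"type":"number"},"newtons":{"type":"number"}},"required":["series"]}

```bash
mkdir -p pics; cat > h.py <<'E'
import numpy as np,cv2
from station import *
from scipy.spatial.transform import Rotation as R
def pose(n):
    m=camera_model(n); o=np.array(m["orientation"]); K=np.array(m["camera_matrix"])
    Rm=o if o.shape==(3,3) else R.from_euler('xyz',o,degrees=True).as_matrix()
    return K,Rm,np.array(m["position"]),m
def world(n,u,v,d):
    K,Rm,p,m=pose(n)
    c=np.array([(u-K[0,2])/K[0,0]*d,-(v-K[1,2])/K[1,1]*d,-d+0*u])
    return (Rm@c.reshape(3,-1)).T+p
def proj(n,P):
    K,Rm,p,m=pose(n); c=Rm.T@(np.array(P)-p)
    return K[0,2]+K[0,0]*c[0]/-c[2],K[1,2]+K[1,1]*-c[1]/-c[2]
E
python3 - <<'E'
from h import *
print(get_state()); print(hold_point_z if not callable(hold_point_z) else hold_point_z())
for n in("side","top"):
    print(camera_model(n)); p,d=camera(n); np.savez("pics/%s0"%n,p=p,d=d); cv2.imwrite("pics/%s0.png"%n,p[:,:,::-1])
E
```

```text
{'t': 0.0, 'q': array([69.2203595 , 26.89937162, -2.78408028, 87.87526032,  1.38103899,
       65.37490096, -4.71478696]), 'qvel': array([ 0.00419694,  0.01166912, -0.03445959,  0.01922624, -0.109294  ,
       -0.00733953, -0.02422964]), 'tau': array([ 3.93517994e-04, -5.10313439e+01, -4.62458585e-02, -2.37716067e+01,
        1.08468131e-02,  7.45395402e-03, -4.97768781e-06]), 'eef_pos': array([ 0.22092393, -0.6371219 ,  0.19822582]), 'eef_rot': array([-87.72775918,  89.88403188, 111.39843   ]), 'contact_force': array([-1.09684915,  0.70730906,  0.39827584]), 'torque': array([ 0.02556606,  0.02360899, -0.02744378]), 'opening': 0.9982035882962733}
0.0187
{'camera_matrix': array([[465.33881237,   0.        , 321.35101214],
       [  0.        , 465.33881237, 194.23877649],
       [  0.        ,   0.        ,   1.        ]]), 'position': array([0.18925469, 0.68951997, 0.82530859]), 'orientation': array([  47.4330441 ,   -0.51404684, -153.73484447])}
{'camera_matrix': array([[388.27841979,   0.        , 319.83049429],
       [  0.        , 388.27841979, 195.20161292],
       [  0.        ,   0.        ,   1.        ]]), 'position': array([0.45193024, 0.07073276, 0.79085052]), 'orientation': array([ 4.82482399e+00, -4.89559329e-02, -8.83165625e+01])}
```

View pics/top0.png

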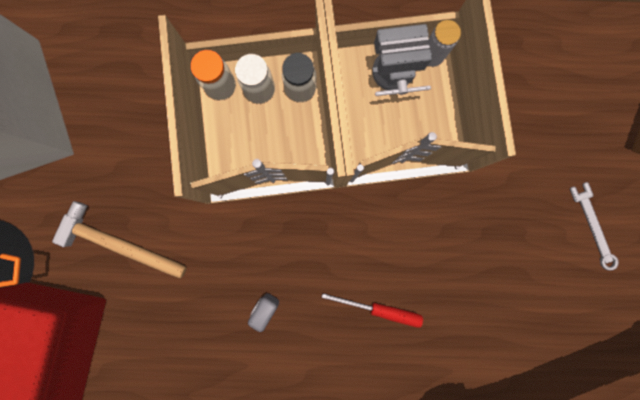

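View pics/side0.png

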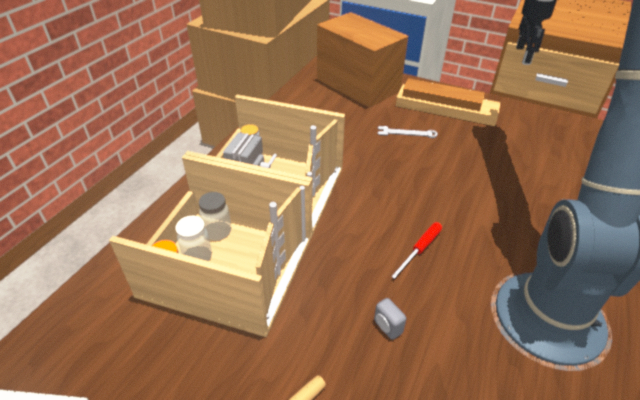

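The top view (up = +x, right = −y) shows the vice in the right-hand bay, its fold near (430,140). The jar bay is on the left, its fold near (258,168). I'll enlarge both.

```bash
python3 - <<'E'
from h import *
a=np.load("pics/top0.npz"); b=np.load("pics/side0.npz")
c=cv2.resize(a["p"][110:210,180:380+140],None,fx=2.35,fy=2.35,interpolation=2)
d=cv2.resize(b["p"][110:290,230:360],None,fx=2.5,fy=2.5,interpolation=2)
c=cv2.resize(a["p"][115:205,330:510],None,fx=4.4,fy=4.4,interpolation=2)
cv2.imwrite("pics/c1.png",c[:,:,::-1])
d=cv2.resize(b["p"][115:255,250:350],None,fx=4.2,fy=4.2,interpolation=2)
cv2.imwrite("pics/c2.png",d[:,:,::-1])
E
```

```text
(no output)
```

View pics/c1.png

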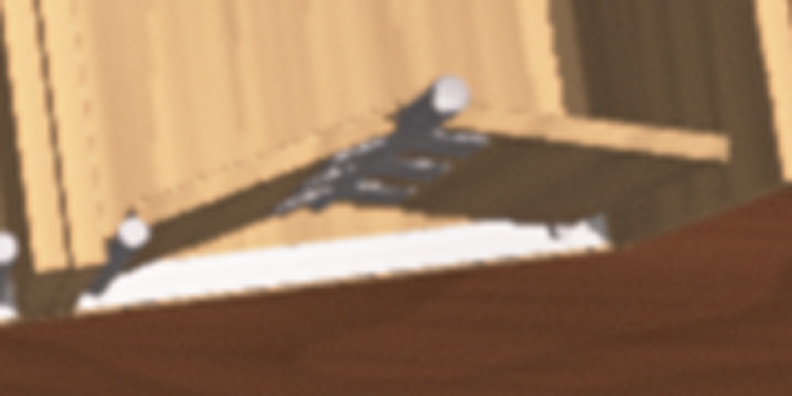

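View pics/c2.png

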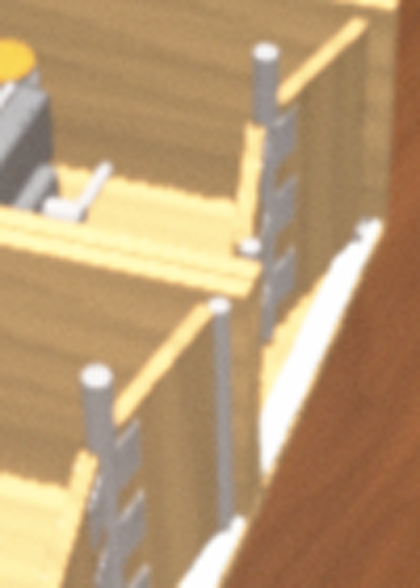

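Crop 1: the vice fold pin top is at top-view (432.3,136.4) and the jamb hinge rod at (360.2,167.5). Crop 2: the same two are at side-view (313.1,126.9) and (309.0,173.6), and the jar fold is at (272.9,204.5). Next I'll triangulate them.

```bash
cat >> h.py <<'E'
def ray(n,u,v): 
    p=pose(n)[2]; d=world(n,np.array(u),np.array(v),np.array(1.))[0]-p; return p,d/np.linalg.norm(d)
def tri(t,s):
    p,a=ray("top",*t);q,b=ray("side",*s)
    k=np.linalg.lstsq(np.c_[a,-b],q-p,rcond=None)[0]
    A=p+k[0]*a;B=q+k[1]*b; return (A+B)/2,np.linalg.norm(A-B)
def atz(n,u,v,z):
    p,d=ray(n,u,v); return p+d*(z-p[2])/d[2]
E
python3 - <<'E'
from h import *
np.set_printoptions(precision=4,suppress=True)
F,e=tri((432.3,136.4),(313.1,126.9));print("fold",F,e,atz("top",432.3,136.4,.225),atz("side",313.1,126.9,.225))
J,e=tri((360.2,167.5),(309.,173.6));print("jamb",J,e,atz("top",360.2,167.5,.18))
print("leaf",np.linalg.norm((F-J)[:2]))
print("jarfold",tri((258,163),(272.9,204.5)))
# free end: bay direction from divider & right wall front corners
for u,v in((345,176),(513,155),(484,0),(332,0),(495,150)):print(u,v,atz("top",u,v,.18))
# TCP check
s=get_state();print(s["eef_pos"],np.hypot(*s["eef_pos"][:2]))
E
```

```text
fold [ 0.5912 -0.0928  0.2247] 0.001897328606250634 [ 0.592  -0.0924  0.225 ] [ 0.59   -0.0926  0.225 ]
jamb [0.5492 0.0086 0.1785] 0.0011769505789457424 [0.5495 0.0089 0.18  ]
leaf 0.10968334990867014
jarfold (array([0.5444, 0.1643, 0.2217]), np.float64(0.0016096671939421741))
345 176 [0.5352 0.0327 0.18  ]
513 155 [ 0.5768 -0.2341  0.18  ]
484 0 [ 0.8344 -0.1894  0.18  ]
332 0 [0.8269 0.0612 0.18  ]
495 150 [ 0.584  -0.2054  0.18  ]
[ 0.221  -0.6372  0.1983] 0.6744048804487706
```

Two views agree. The fold pin is at (0.591,−0.093,0.225), the jamb at (0.549,0.009,0.179), and the leaf comes out at 109.7 mm. The bay's yaw is about 9.3°, so the door angle is about 0.23 rad. I'll loosely cage the pin between half-open fingers with the jaw axis along the fold's travel, at 22° in world. From the current 109° that takes a turn of +93°.

Request:
{"op": "carry_out", "data": {
  "series": [
    [5,8,45,0.1],
    [20,30,85,0.22],
    [45,68,108,0.34],
    [72,108,112,0.46],
    [98,148,112,0.58]
  ],
  "claw": 0.45
}}

```text
t: 0.6
eef_pos: [0.3202, -0.4879, 0.3116]
eef_rot: [44.1, 89.9, -83.3]
contact_force: [0.3, -0.2, -0.6]
opening: 0.449
```

Request:
{"op": "carry_out", "data": {
  "series": [
    [26,39,0,0.12],
    [52,78,0,0.24],
    [78,117,0,0.36],
    [104,156,0,0.48],
    [130,195,0,0.6]
  ]
}}

```text
t: 1.1
eef_pos: [0.4506, -0.2912, 0.3114]
eef_rot: [6.3, 90.0, -86.4]
contact_force: [1.2, -0.1, 0.0]
opening: 0.449
```

Request:
{"op": "carry_out", "data": {
  "series": [
    [27,38,0,0.1],
    [54,76,0,0.2],
    [81,114,0,0.3],
    [110,155,0,0.4],
    [132,187,0,0.43]
  ]
}}

```text
t: 1.6
eef_pos: [0.5835, -0.1011, 0.311]
eef_rot: [143.3, 90.0, 75.5]
contact_force: [-0.6, -0.4, -0.2]
opening: 0.447
```

```bash
python3 - <<'E'
from h import *
s=get_state();print(s["eef_pos"],s["eef_rot"],s["q"])
for n in("side","top"):
    p,d=camera(n); np.savez("pics/%s1"%n,p=p,d=d)
    cv2.imwrite("pics/%s1.png"%n,(p if n=="top" else cv2.resize(p[60:260,200:450],None,fx=2.6,fy=2.6))[:,:,::-1])
print(proj("side",(.591,-.093,.225)),proj("side",s["eef_pos"]))
E
```

```text
[ 0.58352167 -0.10113198  0.31103193] [143.32170085  89.97347074  75.48552441] [ 32.82986611  18.19425983 -35.41289512  89.17091161  10.71755324
  76.06370434  18.34781747]
(np.float64(312.7981987573843), np.float64(126.69972371648056)) (np.float64(317.48721828410606), np.float64(92.21555694621922))
```

View pics/side1.png

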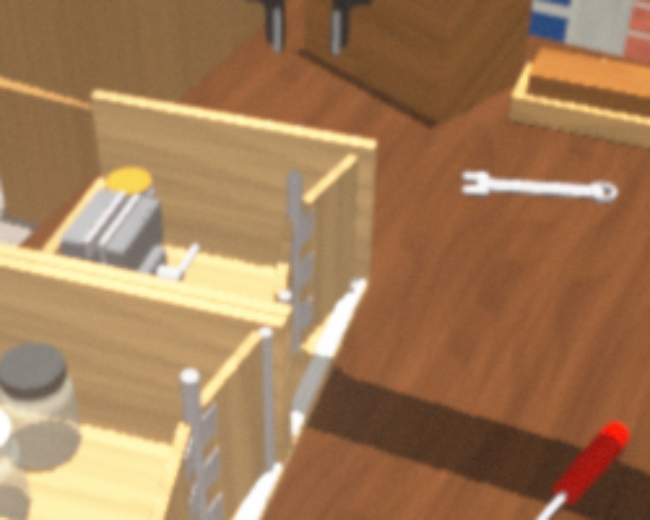

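The fingers straddle the pin (tips at crop (275,48) and (338,48), pin top at (294,173)). But the tips look higher than the reported TCP projects, so I'll check this with the depth image.

```bash
python3 - <<'E'
from h import *
np.set_printoptions(precision=3,suppress=True)
for n in("side","top"):
    a=np.load("pics/%s1.npz"%n); d=a["d"]; v,u=np.mgrid[0:400,0:640]
    W=world(n,u.ravel(),v.ravel(),d.ravel()); ok=(d.ravel()>0)&(np.hypot(W[:,0]-.5835,W[:,1]+.101)<.06)&(W[:,2]>.24)
    w=W[ok]; print(n,len(w), w[np.argsort(w[:,2])][:12] if len(w) else "")
print(proj("side",(.5835,-.101,.311)),proj("side",(.5835,-.101,.331)),proj("side",(.591,-.093,.18)))
E
```

```text
side 2846 [[ 0.602 -0.097  0.344]
 [ 0.602 -0.097  0.347]
 [ 0.597 -0.084  0.347]
 [ 0.555 -0.101  0.347]
 [ 0.601 -0.082  0.347]
 [ 0.556 -0.1    0.348]
 [ 0.56  -0.098  0.348]
 [ 0.558 -0.099  0.348]
 [ 0.6   -0.085  0.349]
 [ 0.604 -0.102  0.349]
 [ 0.559 -0.101  0.349]
 [ 0.557 -0.101  0.349]]
top 16910 [[ 0.603 -0.081  0.344]
 [ 0.607 -0.09   0.345]
 [ 0.601 -0.077  0.346]
 [ 0.605 -0.086  0.347]
 [ 0.608 -0.092  0.347]
 [ 0.609 -0.094  0.347]
 [ 0.602 -0.079  0.347]
 [ 0.601 -0.075  0.347]
 [ 0.606 -0.088  0.347]
 [ 0.603 -0.081  0.348]
 [ 0.562 -0.091  0.348]
 [ 0.603 -0.082  0.348]]
(np.float64(317.4686411790649), np.float64(92.25928741127584)) (np.float64(317.50009008680195), np.float64(83.89961876002778)) (np.float64(312.86504309933997), np.float64(142.8203351908691))
```

View pics/top1.png

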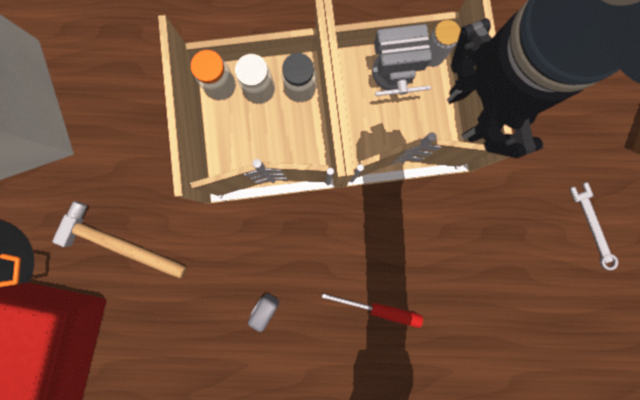

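Both cameras' depth puts the finger tips at z≈0.346, though the reported TCP is 0.311. A half-open gripper explains only about 7 mm of that. I'll centre over the pin, go down part way (the fingers straddle pin and leaf, so this is safe either way) and measure again.

Request:
{"op": "carry_out", "data": {
  "series": [
    [7,8,-20,0],
    [7,8,-50,0],
    [7,8,-80,0],
    [7,8,-100,0],
    [7,8,-100,0]
  ]
}}

```text
t: 2.2
eef_pos: [0.5887, -0.0898, 0.2073]
eef_rot: [-147.0, 89.5, 145.5]
contact_force: [-0.4, 0.2, 0.7]
opening: 0.447
```

```bash
python3 - <<'E'
from h import *
np.set_printoptions(precision=3,suppress=True)
s=get_state(); e=s["eef_pos"]; print(e,s["contact_force"],s["opening"])
p,d=camera("side")
cv2.imwrite("pics/side2.png",cv2.resize(p[60:210,240:390],None,fx=4,fy=4)[:,:,::-1])
v,u=np.mgrid[0:400,0:640]
W=world("side",u.ravel(),v.ravel(),d.ravel()).reshape(400,640,3)
print("pin top depth pt",W[126:131,313])
d0=np.load("pics/side0.npz")["d"]
ch=(d0-d>.03)&(d>0)&(np.hypot(W[...,0]-e[0],W[...,1]-e[1])<.06)
w=W[ch]; print(w[np.argsort(w[:,2])][:8]); print(proj("side",e))
E
```

```text
[ 0.589 -0.09   0.207] [-0.375  0.152  0.705] 0.4473974014239686
pin top depth pt [[ 0.592 -0.096  0.225]
 [ 0.59  -0.093  0.225]
 [ 0.588 -0.088  0.226]
 [ 0.589 -0.089  0.222]
 [ 0.588 -0.089  0.219]]
[[ 0.608 -0.089  0.24 ]
 [ 0.605 -0.074  0.242]
 [ 0.603 -0.074  0.243]
 [ 0.608 -0.089  0.243]
 [ 0.565 -0.087  0.244]
 [ 0.563 -0.088  0.244]
 [ 0.606 -0.07   0.244]
 [ 0.561 -0.089  0.244]]
(np.float64(313.0808873189945), np.float64(134.12713528965546))
```

View pics/side2.png

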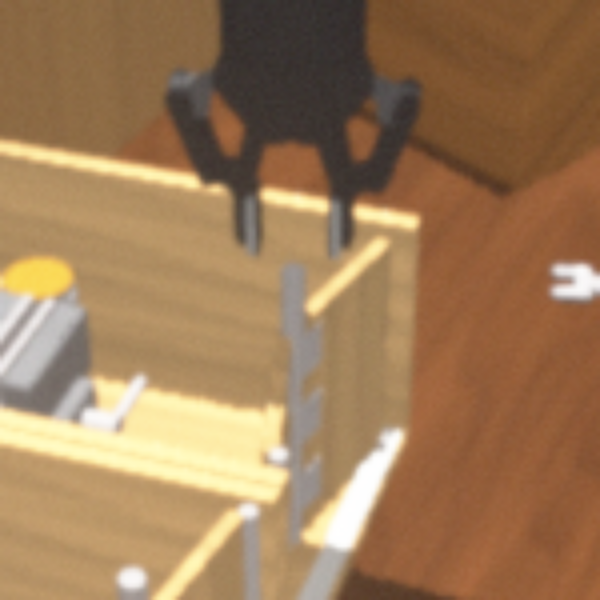

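The side crop shows the tips (crop (250,250) and (342,250)) straddling the pin (crop (293,265)) and well centred. Depth puts them at z≈0.243, so the reported z reads about 36 mm low relative to the tips. I'll go by the camera height: down 45 mm more, which puts the tips near 0.198. Then I'll compute the arc.

Request:
{"op": "carry_out", "data": {
  "series": [
    [2,-2,-15,0],
    [2,-2,-30,0],
    [2,-2,-40,0],
    [2,-2,-45,0],
    [2,-2,-45,0]
  ]
}}

```text
t: 2.75
eef_pos: [0.5917, -0.0915, 0.1636]
eef_rot: [-160.2, 89.6, 132.3]
contact_force: [-0.2, -0.7, -0.9]
opening: 0.447
```

```bash
cat > arc.py <<'E'
from h import *
np.set_printoptions(precision=2,suppress=True)
J=np.array([549.3,8.7]); psi=np.radians(9.3)
def C(a,l):
    p=np.array([110*np.sin(a)+l*np.cos(a),-110*np.cos(a)+l*np.sin(a)]); c,s=np.cos(psi),np.sin(psi)
    return J+np.array([[c,-s],[s,c]])@p
E
python3 - <<'E'
from arc import *
s=get_state(); e=s["eef_pos"]*1000; yd=R.from_euler('xyz',s["eef_rot"],degrees=True).as_matrix()[:,1]
print(e,s["contact_force"],s["opening"],"jaw",np.degrees(np.arctan2(yd[1],yd[0]))%180)
for a,l in zip(np.r_[[.23]*2,np.linspace(.23,1.40,19)],np.r_[4,8,[12]*19]): print(round(a,3),C(a,l)-e[:2],round(a-.23,3),C(a,l))
E
```

```text
[591.74 -91.49 163.62] [-0.22 -0.73 -0.85] 0.44741862545656375 jaw 22.497356113397508
0.23 [3.31 0.08] 0.0 [595.05 -91.41]
0.23 [7.01 1.61] 0.0 [598.75 -89.88]
0.23 [10.71  3.14] 0.0 [602.44 -88.35]
0.295 [16.9   6.79] 0.065 [608.64 -84.7 ]
0.36 [22.84 10.84] 0.13 [614.58 -80.65]
0.425 [28.5  15.27] 0.195 [620.24 -76.22]
0.49 [33.87 20.06] 0.26 [625.61 -71.43]
0.555 [38.91 25.19] 0.325 [630.65 -66.3 ]
0.62 [43.61 30.63] 0.39 [635.35 -60.86]
0.685 [47.95 36.37] 0.455 [639.69 -55.13]
0.75 [51.91 42.37] 0.52 [643.64 -49.12]
0.815 [55.46 48.62] 0.585 [647.2  -42.87]
0.88 [58.61 55.09] 0.65 [650.34 -36.4 ]
0.945 [61.32 61.75] 0.715 [653.06 -29.74]
1.01 [63.6  68.57] 0.78 [655.34 -22.92]
1.075 [65.43 75.52] 0.845 [657.17 -15.97]
1.14 [66.8  82.58] 0.91 [658.54  -8.91]
1.205 [67.72 89.71] 0.975 [659.46  -1.78]
1.27 [68.16 96.89] 1.04 [659.9   5.4]
1.335 [ 68.15 104.08] 1.105 [659.88  12.59]
1.4 [ 67.66 111.26] 1.17 [659.4   19.77]
```

Request:
{"op": "carry_out", "data": {
  "series": [
    [5,1,0,0],
    [11,3,0,0],
    [17,7,0,0.065],
    [23,11,0,0.13],
    [28.5,15,0,0.195]
  ]
}}

```text
t: 3.25
eef_pos: [0.6209, -0.0764, 0.1641]
eef_rot: [-157.7, 89.7, 146.1]
contact_force: [-1.7, -0.4, 0.4]
opening: 0.451
```

```bash
python3 - <<'E'
from arc import *
s=get_state(); print(s["eef_pos"]*1000,s["contact_force"])
p,d=camera("side")
cv2.imwrite("pics/side3.png",cv2.resize(p[60:210,240:390],None,fx=4,fy=4)[:,:,::-1])
E
```

```text
[620.85 -76.35 164.15] [-1.72 -0.39  0.39]
```

View pics/side3.png

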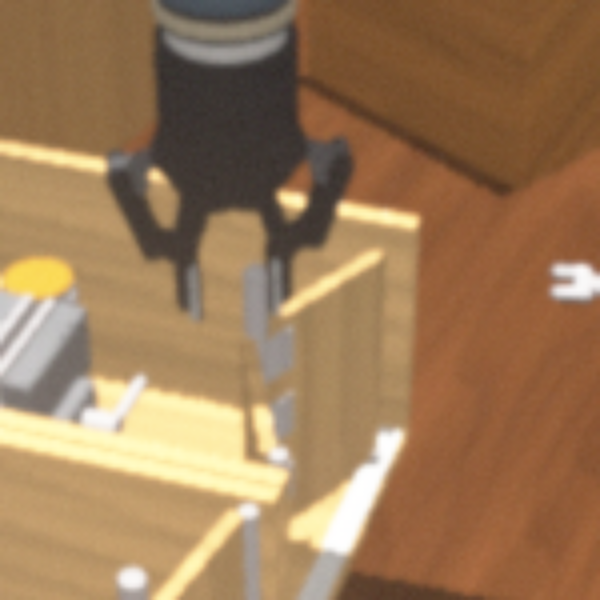

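The pin (crop (255,270)) is between the fingers and moving, with about 1.7 N on the tool. I'll continue along the arc.

Request:
{"op": "carry_out", "data": {
  "series": [
    [5,5,0,0.065],
    [10,10,0,0.13],
    [14.5,15.5,0,0.195],
    [19,21,0,0.26],
    [23,27,0,0.325]
  ]
}}

```text
t: 3.8
eef_pos: [0.6448, -0.0482, 0.1642]
eef_rot: [-169.3, 89.6, 153.3]
contact_force: [-1.2, -0.8, -0.2]
opening: 0.452
```

Request:
{"op": "carry_out", "data": {
  "series": [
    [3.5,6.5,0,0.065],
    [6.5,13,0,0.13],
    [9.5,19.5,0,0.195],
    [11.5,26.5,0,0.26],
    [13.5,33.5,0,0.325]
  ]
}}

```text
t: 4.3
eef_pos: [0.6584, -0.0151, 0.1643]
eef_rot: [-161.4, 89.6, 179.9]
contact_force: [-0.6, -1.1, -0.9]
opening: 0.454
```

Request:
{"op": "carry_out", "data": {
  "series": [
    [0.5,6.5,0,0.065],
    [1,13.5,0,0.13],
    [1.5,20.5,0,0.195],
    [1.5,27.5,0,0.26],
    [1,35,0,0.325]
  ]
}}

```text
t: 4.8
eef_pos: [0.6599, 0.0191, 0.1643]
eef_rot: [-150.6, 89.6, -150.7]
contact_force: [-0.3, -1.2, -1.5]
opening: 0.451
```

```bash
python3 - <<'E'
from arc import *
s=get_state(); print(s["eef_pos"]*1000,s["contact_force"])
p,d=camera("side")
cv2.imwrite("pics/side4.png",cv2.resize(p[60:260,200:390],None,fx=3,fy=3)[:,:,::-1])
E
```

```text
[659.88  19.1  164.29] [-0.3  -1.23 -1.51]
```

View pics/side4.png

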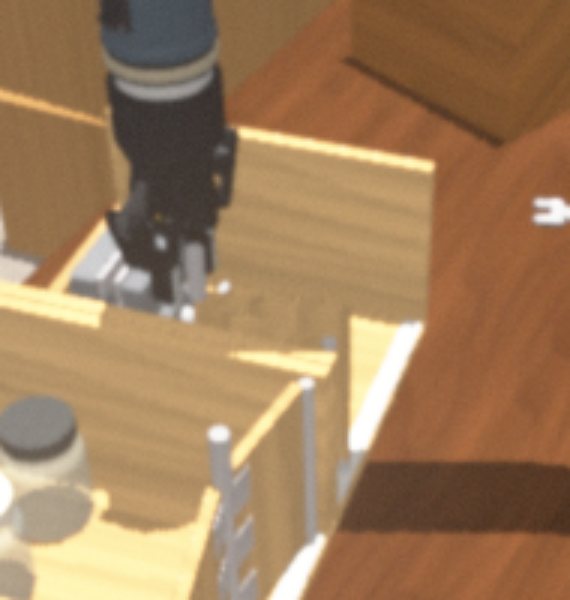

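The pin (crop (187,313)) is still caged and the door is nearly folded. I'll push a few mm more, back off to the middle of the clearance, then lift.

Request:
{"op": "carry_out", "data": {
  "series": [
    [-0.5,3,0,0.03],
    [-0.5,5,0,0.04],
    [-0.5,5,0,0.04],
    [-0.5,-2,0,0.04],
    [-0.5,-6,0,0.04]
  ]
}}

```text
t: 5.35
eef_pos: [0.6594, 0.0144, 0.1645]
eef_rot: [-162.3, 89.7, -159.9]
contact_force: [-0.2, -0.0, 0.8]
opening: 0.453
```

Request:
{"op": "carry_out", "data": {
  "series": [
    [0,0,0,0],
    [0,0,20,0],
    [0,0,50,0],
    [0,0,85,0],
    [0,0,120,0]
  ]
}}

```text
t: 5.85
eef_pos: [0.6592, 0.0141, 0.2856]
eef_rot: [-165.4, 89.6, -163.0]
contact_force: [0.4, -0.1, 0.6]
opening: 0.452
```

Request:
{"op": "carry_out", "data": {
  "series": [
    [0,-40,20,0],
    [-10,-80,30,0],
    [-25,-125,30,0],
    [-45,-170,30,0],
    [-55,-200,30,0]
  ]
}}

```text
t: 6.35
eef_pos: [0.6026, -0.1905, 0.3156]
eef_rot: [-152.5, 89.6, -150.4]
contact_force: [-1.5, -0.3, -0.6]
opening: 0.444
```

```bash
python3 - <<'E'
from arc import *
s=get_state(); print(s["t"],s["eef_pos"]*1000,s["contact_force"])
for a in(1.25,1.4,1.48): print(a,proj("side",np.r_[C(a,0)/1000,.225]),proj("top",np.r_[C(a,0)/1000,.225]))
P=[camera("side")[0],camera("top")[0]]
for p,n in zip(P,("side","top")):
    q=np.load("pics/%s0.npz"%n)["p"]; b=(slice(195,240),slice(255,292)) if n=="side" else (slice(150,185),slice(235,285))
    print(n,"jar fold shift px",cv2.phaseCorrelate(np.float32(cv2.cvtColor(q[b],7)),np.float32(cv2.cvtColor(p[b],7))))
m=np.hstack([cv2.resize(P[0][100:260,240:360],None,fx=3,fy=3),cv2.resize(P[1][90:210,300:420],(480,480))])
cv2.imwrite("pics/end.png",m[:,:780,::-1])
E
```

```text
6.35 [ 602.59 -190.48  315.6 ] [-1.53 -0.32 -0.55]
1.25 (np.float64(268.072178276705), np.float64(138.33311768960357)) (np.float64(376.5823419439225), np.float64(91.45684981230345))
1.4 (np.float64(263.59841703343113), np.float64(142.13475128999724)) (np.float64(365.6254779865017), np.float64(90.24552302118667))
1.48 (np.float64(261.5673678312385), np.float64(144.32957908140605)) (np.float64(359.7485482249105), np.float64(90.25598274914692))
side jar fold shift px ((0.00941242952211141, 0.37452712879269967), 0.9962995494736565)
top jar fold shift px ((0.033729507378133405, -0.010975441440347566), 1.0064424579673343)
```

View pics/end.png

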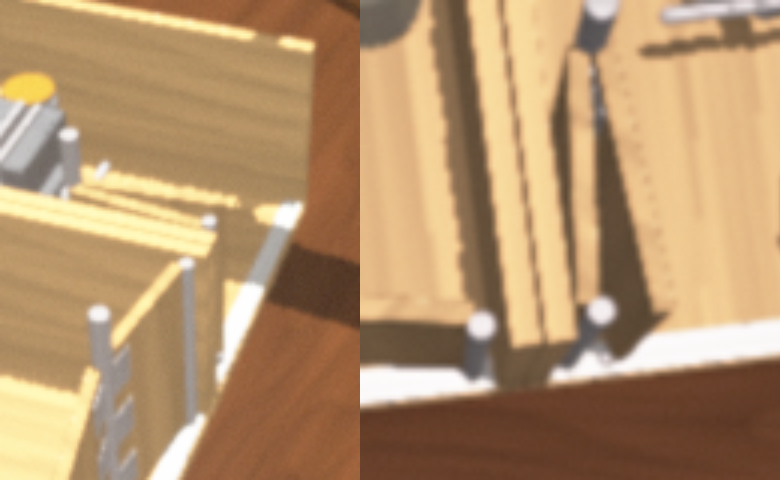

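In the end picture the vice fold pin is at side (262.7,144) and top (360,92), which means a door angle of about 1.45 rad, folded against the jamb. The jar door's fold hasn't moved (shift under 0.4 px).

```bash
python3 -c "from station import *; print(hand_in()); print(get_state()['t'])"
```

```text
the job is handed in; nothing more can be done
None
the job is handed in; nothing more can be done
```

The vice bay's door is open and the job is handed in. I caged its fold pin between the half-open fingers, pushed it along the arc with 1–2 N on the tool, backed off to clear the pin, then lifted and moved away by 6.35 s.

**Last checks:**
- **Vice door:** the fold pin sits at the place for an angle of about 1.45 rad in the side view and 1.47 in the top view, above the 1.25 needed.
- **Jar door:** its fold moved less than 0.4 px in both views, so it is effectively unmoved.
- **Robot:** the gripper is clear of everything. The last force reading was under 2 N, about the same as in free air.

**Disagreement:** the reported tool height read about 36 mm below the finger tips seen by both cameras. Only about 7 mm of that comes from the half-open gripper. I set the working height from the cameras; the sideways position agreed to within a few mm.

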